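Bolt the jaw plate onto the blade welder's carriage

TASK

Fit the steel jaw plate flat into the recess on the green welder carriage. The hole in the slide underneath is out of line with the plate's hole: push the tapered drift all the way down, to its collar, through both to bring them into line, take it out again and stand it back in a hole of its stand, and put the cap bolt through plate and slide until its head sits on the plate. Leave the other things on the bench where they are.

Things in the scene. Friction and masses are not known exactly. Their poses are not given: they have to be found in the camera images.
- carriage: Green cast carriage, fixed, 120 (x) x 106 (y) mm. Origin: centre of its underside, z up. Green end stops, 30 mm wide in y, stand from x = +-30.5 mm outwards and slope back above 76 mm (to +-37.5 mm at their top, height 94 mm), to lead the plate in; steel lugs rise to height 76 mm at the recess's corners (x +-23 to 35 mm, faces at y = +-20 mm). Skirts at y = +-42 to 52 mm, height 58 mm. Under the slide it is free down to 8 mm.
- recess (a point): Centre of the recess at the height of the ledges that carry the plate's ends (66 mm); axes as the carriage's, plate length along x. 2.5 mm play at each end (stops, so it cannot go in held by its ends), 2 mm at each side (lugs). Between the lugs, 44 mm apart, the plate's long sides are open to fingers down to the slide's top (65 mm, y to +-37 mm).
- slide (a joint): Position (m) of the steel slide bar below the recess along the carriage's y axis; 0 = its hole is at the recess's centre, starts 5 to 7 mm to +y; range +-9 mm. Stiff: about 4 N moves it and it stays where it is left. No spring.
- slide_hole (a point): Centre of the mouth of the slide's round 18 mm through hole, in the slide's top face, 65 mm above the bench (1 mm below the plate). Slide 14 mm thick.
- jaw: Jaw plate: bright steel block 56 (x) x 36 (y) x 16 (z) mm, 0.23 kg, with one round 18 mm vertical through hole in its centre; either way round and either face up is good. Origin at the centre of its underside. Starts flat on the parts board between two wooden cheeks (40 mm long, 14 mm high, 2 mm from its long sides) so that only its ends are free to be taken.
- jaw_hole (a point): Centre of the hole in the plate's top face, 16 mm above its origin.
- board: Wooden parts board, fixed, 120 (x) x 200 (y) x 40 (z) mm. Origin at the centre of its underside. The plate starts at y = +50 mm between the cheeks, its length along the board's x; the -y half of the board is bare.
- bare (a point): Middle of the bare half of the board's top, 40 mm above the bench, 100 mm from where the plate starts: a place to set the plate down and take it again by its long sides.
- drift: Tapered drift, steel, 140 mm long, 0.3 kg, hanging in either hole of the stand: the tool with the longer handle and tapered shank. Origin at its tip, z towards the handle. Tapers from 4 mm diameter at the tip to 16.6 mm at z = 30 mm, straight to the collar (26 mm diameter, z 64 to 70 mm), then a dark round handle of 20 mm diameter, z 70 to 140 mm.
- stand: Open plywood tool stand, fixed, 50 (x) x 130 (y) mm, top at 84 mm. Origin at the centre of its underside. Two 19 mm through holes in its top at y = +-35 mm; the tools hang in them on their collars, drift tip 20 mm above the bench.
- bolt: Dark steel cap bolt, the only one: shank 15 mm diameter and 42 mm long (chamfered foot), round head 24 mm diameter and 16 mm high, 0.11 kg. Origin at the foot of the shank, z to the head. Stands head up in the bolt block, head resting on the block.
- block: Wooden bolt block, fixed, 60 x 60 x 48 mm, one 18 mm through hole in the middle. Origin at the centre of its underside.
- punch: Bystander: pin punch with an 8 mm straight shank and a shorter handle (45 mm long, 20 mm diameter, top at 135 mm) in the stand's other hole. Origin at its tip.
- pawn: Bystander: turned wooden chess pawn, pale, 94 mm high, 48 mm foot. Origin under its foot.
- king: Bystander: turned wooden chess piece, dark, 112 mm high, 54 mm foot. Origin under its foot.
- wrench: Bystander: wrench lying flat on the bench. Origin at its middle.
- oil: Bystander: grey oil bottle, 56 mm diameter, 100 mm high. Origin under its foot.
- tin: Bystander: tin can, 68 mm diameter, 85 mm high. Origin under its foot.
Things that resemble listed ones, but are neither listed nor needed, are in the scene too. What is shaped like the bolt but orange or yellow is not meant.

How it is judged:
By the outcome, as a careful person would: the job done as asked, in the order asked, and still so for the second after the job is handed in, with the robot touching nothing.
It also fails if it takes over 72 s, if anything falls off the work surface, if the arm or the gripper's body presses on something with over 40 N, if the wrist force passes 120 N, or if a joint passes its speed limit or range.

ROBOT

A 6-joint arm with a two-finger parallel gripper is mounted at the origin on the work surface. World frame = base frame: x ahead of the robot, y to its left, z up, the work surface at z = 0. Lengths are in m, angles in rad, forces in N, time in s.
With the tool pointing down it reaches from about 0.3 to 0.875 m from the base axis. Payload 6.4 kg.
Tool frame: the origin (TCP) lies at the very end of the fingers, on their centre line; the grasp point (between the pads) lies 19 mm behind it; x points along the fingers, y is the direction in which the jaws open and shut, and the axes are right-handed (so a half turn about x gives the same grasp; the last joint's range is limited). The gripper opens to 85 mm and grips with 20 to 120 N. Pads are 22 mm wide; open, the fingers measure 114 mm over their backs; the gripper's body (76 mm by 85 mm) begins 54 mm behind the grasp point. The pads swing forward as they close: fully open they stand 13 mm farther back than shut.
Start: joints at [-1.36, 0.181, 1.607, -0, 1.354, -0.206], TCP at [0.233, -0.526, 0.231] pointing down, gripper open.
Joint ranges: [-2.99, 2.99], [-0.89, 2.07], [0.3, 2.58], [-1.14, 4.28], [0, 2.63], [-3.12, 3.12]. Speed limits (rad/s): [2.57, 2.57, 3.01, 3.14, 3.14, 3.14].

INTERFACE

Orientations are given as a unit quaternion [w, x, y, z].
In Python, from bench import status, optics, hand_in gives the robot as it stands. The module is installed in compiled form; this text tells all that it offers.
- The arm moves only by the shell command python3 -m jog 'ROWS'. ROWS is JSON, one flat list of numbers, 5 for each row, row after row: the shift along the tool's x, y, z in mm, then the turn about the tool's x in degrees, then the opening in per cent of the stroke, from 0 (shut) to 100 (fully open). In form: [tx, ty, tz, yaw, gripper, tx, ty, tz, yaw, gripper, ...]. A call has exactly 5 rows; each row is the pose to reach, as a shift and turn from the pose commanded when the call began, along the tool's axes at that moment; what a row does not reach only later rows make up. A row lasts 1/10 s, in which the tool goes at most 50 mm and 8.59 degrees, less where a joint would pass 70% of its speed; a pose out of reach is approached as far as the arm can. A call with a gripper value outside its range is refused whole. The fingers move at their own pace and stop on an object; the grip force is fixed at half the most. Time passes only in rows, so rows that repeat a pose let the fingers close, or fill a call up. It gives the time, the measured TCP pose, the force and the opening at its end, in the units of the state.
- status.get_obs(): the state, without advancing time (a new reading comes with each control period).
- optics.camera(name): name is "scene" or "top" or "wrist"; returns the picture (480x640x3 uint8, red, green, blue); there is no depth.
- optics.get_calibration(name): a dict with "vertical_fov" (degrees; the focal length in pixels is half the picture's height over the tangent of half this angle, whatever the lens; pixels are square), "cx", "cy" (the principal point, pixels), "extrinsics" (4x4, takes a point from camera to world coordinates). Camera axes: x right, y up, looking along -z (the intrinsics and any distortion apply to the point x, -y, -z); pixel columns grow to the right and rows downward; lengths in m; the calibration is good to about 2 mm. A picture is of the moment at which its call begins: read the wrist's pose just before it. get_calibration takes no time and is no camera call; for the wrist camera it gives the pose at the moment of the call.
- hand_in(): hands the job in, once; it reports no verdict.
The state is a dict: "time_s": time; "q": joint angles; "dq": joint speeds; "joint_efforts": joint torques, N m; "eef_pos": TCP position; "eef_rot": TCP orientation; "wrist_force": force on the tool from outside, world axes, zero at the start; "torque": the same for the moment, N m; "opening": opening from 0.0 (shut) to 1.0 (fully open).
Only numpy, scipy, OpenCV 4.12 (cv2) and the standard library are available. Lean on these libraries where they do the work, as an engineer would, in place of code of your own. Each camera call takes 0.05 s, during which the arm holds its last target. There are 200 camera calls.

## Working session

There is one attempt and no reset: what is moved stays moved. The work goes in short steps, Python scripts to look and compute and a shell command to move; the robot and the scene stay as the last step left them, time stands still between calls to the robot, and variables do not carry over. Pictures are saved under pics/ and viewed, on a budget of 10 in all, crops included, one or two more only if the job needs it, and the job is handed in when it is done.

```bash
mkdir -p pics; cat > h.py <<'E'
import numpy as np, cv2
from bench import status, optics
def snap(n,f=None):
    im=optics.camera(n); 
    if f: cv2.imwrite('pics/'+f,cv2.cvtColor(im,cv2.COLOR_RGB2BGR))
    return im
def K(c):
    f=240/np.tan(np.radians(c['vertical_fov'])/2); return f
def ray(c,u,v):
    f=K(c);E=np.array(c['extrinsics']);d=np.array([(u-c['cx'])/f,-(v-c['cy'])/f,-1.]);return E[:3,3],E[:3,:3]@d
def onz(c,u,v,z):
    o,d=ray(c,u,v);return o+d*(z-o[2])/d[2]
def proj(c,p):
    E=np.array(c['extrinsics']);q=E[:3,:3].T@(np.array(p)-E[:3,3]);f=K(c);return c['cx']+f*q[0]/-q[2],c['cy']-f*q[1]/-q[2]
E
python3 - <<'E'
from h import *
o=status.get_obs();print({k:np.round(v,3).tolist() for k,v in o.items()})
for n in ('scene','top','wrist'):
    c=optics.get_calibration(n);print(n,{k:np.round(v,3).tolist() if not isinstance(v,str) else v for k,v in c.items()})
    snap(n,n+'0.png')
E
```

```text
{'time_s': 0.0, 'q': [-1.36, 0.182, 1.608, -0.0, 1.354, -0.206], 'dq': [0.001, -0.0, 0.001, -0.002, 0.001, -0.0], 'joint_efforts': [0.002, -44.487, -35.133, -0.0, 0.009, -0.0], 'eef_pos': [0.233, -0.525, 0.23], 'eef_rot': [-0.146, -0.692, -0.147, 0.692], 'wrist_force': [-0.189, 0.479, -0.001], 'torque': [-0.027, 0.025, -0.017], 'opening': 1.002}
scene {'vertical_fov': 54.302, 'cx': 318.283, 'cy': 242.578, 'extrinsics': [[0.745, -0.418, 0.52, 1.086], [0.667, 0.49, -0.562, -0.568], [-0.02, 0.765, 0.644, 0.706], [0.0, 0.0, 0.0, 1.0]]}
top {'vertical_fov': 47.458, 'cx': 313.493, 'cy': 232.037, 'extrinsics': [[-0.003, 0.992, -0.129, 0.411], [-1.0, -0.003, 0.001, -0.03], [0.001, 0.129, 0.992, 1.236], [0.0, 0.0, 0.0, 1.0]]}
wrist {'vertical_fov': 62.081, 'cx': 316.214, 'cy': 244.694, 'extrinsics': [[0.405, 0.866, 0.293, 0.308], [-0.914, 0.385, 0.128, -0.493], [-0.002, -0.32, 0.948, 0.374], [0.0, 0.0, 0.0, 1.0]]}
```

View pics/top0.png

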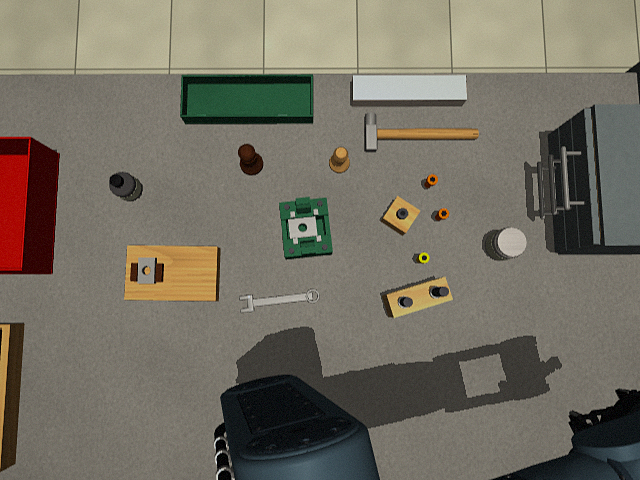

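View pics/scene0.png

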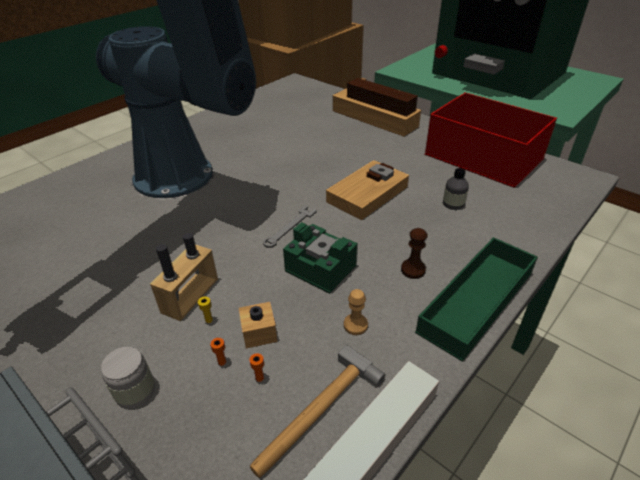

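Top view shows:
- board at (171,273), with the plate at (147,270)
- carriage at (305,228)
- bolt block at (403,213)
- stand tools at (405,301) and (439,291)
- pawn, king, oil, tin and wrench around them

The bolt candidates are dark (403,213), orange (431,181) and (443,214), and yellow (424,258). Only the dark one, in the block, fits. For the drift, the candidates in the scene view are (165,262), which looks longer, and (190,245). I'll confirm with a crop.

```bash
python3 - <<'E'
from h import *
c=optics.get_calibration('top');print(c.keys())
s=optics.get_calibration('scene')
im=cv2.imread('pics/top0.png');sc=cv2.imread('pics/scene0.png')
hsv=cv2.cvtColor(im,cv2.COLOR_BGR2HSV)
def rects(m,zs,box,amin=150):
    x0,y0,x1,y1=box;mm=np.zeros_like(m);mm[y0:y1,x0:x1]=m[y0:y1,x0:x1]
    mm=cv2.morphologyEx(mm,cv2.MORPH_CLOSE,np.ones((3,3)))
    for k in cv2.findContours(mm,0,2)[0]:
        if cv2.contourArea(k)<amin: continue
        b=cv2.boxPoints(cv2.minAreaRect(k));P=np.array([onz(c,u,v,zs)[:2] for u,v in b])
        e=P[1]-P[0];e2=P[2]-P[1]
        print(np.round(b).astype(int).tolist(),'ctr',P.mean(0).round(4),'L',np.linalg.norm(e).round(4),np.degrees(np.arctan2(e[1],e[0])).round(1),np.linalg.norm(e2).round(4),np.degrees(np.arctan2(e2[1],e2[0])).round(1))
wood=cv2.inRange(hsv,(10,60,90),(28,255,255));green=cv2.inRange(hsv,(55,60,20),(95,255,255))
print('board');rects(wood,.04,(110,235,230,310))
print('block');rects(wood,.048,(378,190,425,240))
print('stand');rects(wood,.084,(375,270,465,325))
print('carr');rects(green,.058,(265,185,345,270))
# tool disambiguation
for t in ((405,301),(439,291)):
    for z in (.135,.16):
        p=onz(c,*t,z);print(t,z,p.round(3),'scene px',np.round(proj(s,p)))
a=cv2.resize(sc[225:325,140:290],None,fx=5,fy=5,interpolation=2)
b=cv2.resize(im[190:280,120:190],None,fx=5,fy=5,interpolation=2)
cv2.imwrite('pics/crop1.png',a)
E
```

```text
dict_keys(['vertical_fov', 'cx', 'cy', 'extrinsics'])
board
[[124, 300], [125, 244], [217, 245], [216, 301]] ctr [0.478 0.282] L 0.1218 1.7 0.2036 -90.9
block
[[382, 218], [397, 195], [421, 210], [406, 233]] ctr [ 0.6051 -0.2248] L 0.0621 -33.4 0.0615 -123.9
stand
[[386, 294], [445, 275], [453, 300], [393, 318]] ctr [ 0.4234 -0.2524] L 0.1318 -73.0 0.053 -164.4
carr
[[278, 200], [326, 195], [333, 254], [284, 259]] ctr [ 0.5764 -0.0132] L 0.1065 -83.9 0.1307 -174.3
(405, 301) 0.135 [ 0.414 -0.214  0.135] scene px [189. 234.]
(405, 301) 0.16 [ 0.414 -0.209  0.16 ] scene px [189. 222.]
(439, 291) 0.135 [ 0.434 -0.282  0.135] scene px [165. 256.]
(439, 291) 0.16 [ 0.434 -0.277  0.16 ] scene px [165. 244.]
```

View pics/crop1.png

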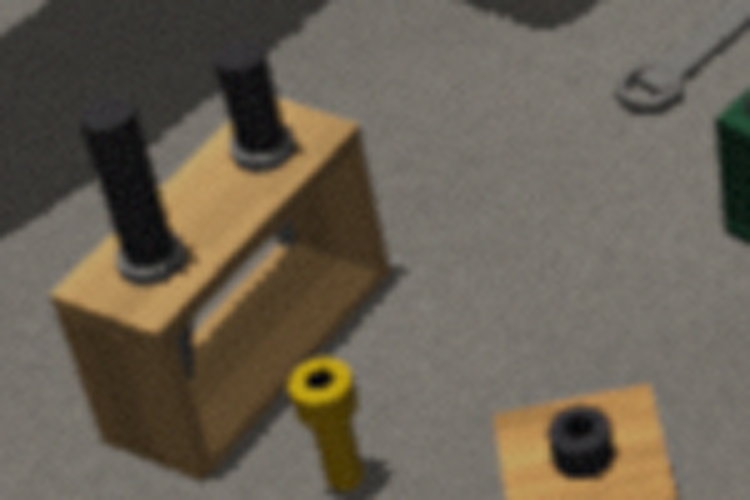

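The crop shows the tool with the longer handle at (130,190), which is top pixel (439,291). That makes it the drift, at about (0.434,-0.286). The dark bolt in the wooden block is at crop (580,440). The board is at 1°, the carriage at about 6°, and all positions are good enough to start.

```bash
cat >> h.py <<'E'
from scipy.spatial.transform import Rotation as R
def tool():
    o=status.get_obs();q=o['eef_rot'];return o,R.from_quat([q[1],q[2],q[3],q[0]]).as_matrix()
def go(p,a=None):
    """print tool-axis shift (mm) and turn (deg) to TCP p with opening direction at world angle a (mod 180)"""
    o,M=tool();d=M.T@(np.array(p)-o['eef_pos'])*1000
    cur=np.degrees(np.arctan2(M[1,1],M[0,1]));t=0 if a is None else (cur-a+90)%180-90
    print('t',round(float(o['time_s']),2),'pos',np.round(o['eef_pos'],4),'yaw',round(float(cur),1),'q6',round(float(o['q'][5]),2),'F',np.round(o['wrist_force'],1),'op',round(float(o['opening']),3),'| shift',d.round(1),'turn',round(float(t),1),'tilt',np.round(M[:,0],4))
E
python3 -c "
from h import *
go([.50,-.25,.30],0)"
```

```text
t 0.15 pos [ 0.2327 -0.5254  0.2306] yaw -66.1 q6 -0.21 F [-0.6  0.1  0.3] op 1.003 | shift [ -69.1 -143.7 -355.9] turn -66.1 tilt [-3.0e-04  1.3e-03 -1.0e+00]
```

```bash
python3 -m jog '[-20,-20,-50,-8,100,-40,-40,-90,-16,100,-50,-56,-130,-25,100,-60,-70,-165,-33,100,-70,-80,-200,-40,100]'; python3 -c "
from h import *
go([.50,-.25,.30],0)"
```

```text
time_s: 0.65
eef_pos: [0.3842, -0.3699, 0.3018]
eef_rot: [0.376, 0.599, 0.376, -0.599]
wrist_force: [-0.3, -0.5, 0.5]
opening: 1.0
t 0.65 pos [ 0.3842 -0.3699  0.3018] yaw -25.8 q6 -0.54 F [-0.3 -0.5  0.5] op 1.0 | shift [   1.8   52.2 -158.3] turn -25.8 tilt [ 0. -0. -1.]
```

```bash
python3 -m jog '[0,10,-35,-5,100,0,22,-75,-10,100,0,35,-110,-18,100,0,52,-158,-26,100,0,52,-158,-26,100]'; python3 -c "
from h import *
go([.577,-.013,.30],0)
import pickle;c=optics.get_calibration('wrist');snap('wrist','w1.png');pickle.dump(c,open('w1.pkl','wb'))"
```

```text
time_s: 1.15
eef_pos: [0.5024, -0.2483, 0.301]
eef_rot: [0.502, 0.499, 0.502, -0.497]
wrist_force: [0.0, -0.7, 1.0]
opening: 0.999
t 1.15 pos [ 0.5024 -0.2483  0.301 ] yaw 0.4 q6 -0.68 F [ 0.  -0.7  1. ] op 0.999 | shift [   1.5   76.3 -234.7] turn 0.4 tilt [ 9.e-04  2.e-03 -1.e+00]
```

View pics/w1.png

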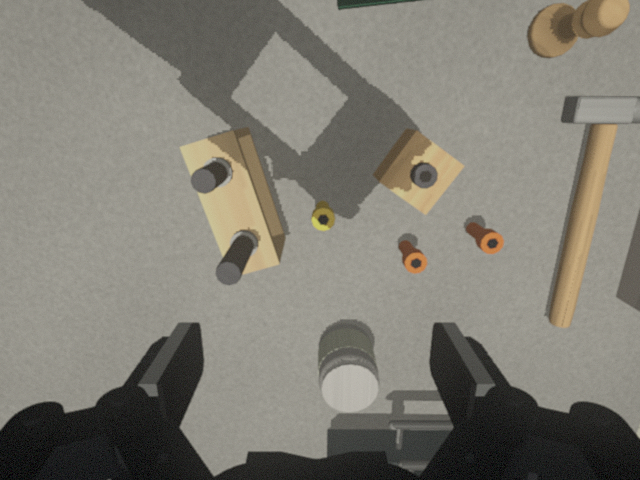

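Wrist view: bolt head at (425,175), drift handle top at about (229,271) with its collar near (245,238), and the punch at (205,180).

```bash
python3 -m jog '[5,10,-40,0,100,15,25,-85,0,100,25,40,-120,0,100,35,55,-150,0,100,40,75,-178,0,100]'; python3 -m jog '[0,0,0,0,100,0,0,0,0,100,0,0,0,0,100,0,0,0,0,100,0,0,0,0,100]' >/dev/null; python3 -c "
from h import *
import pickle
c=optics.get_calibration('wrist');im=snap('wrist','w2.png');pickle.dump(c,open('w2.pkl','wb'))
go([.577,-.07,.26],0)
c=pickle.load(open('w1.pkl','rb'));im=cv2.imread('pics/w1.png');g=cv2.cvtColor(im,cv2.COLOR_BGR2HSV)
def dark(box,vm=90):
    x0,y0,x1,y1=box;m=((g[y0:y1,x0:x1,2]<vm)&(g[y0:y1,x0:x1,1]<60)).astype('uint8');k=max(cv2.findContours(m,0,2)[0],key=cv2.contourArea);(x,y),r=cv2.minEnclosingCircle(k);return x+x0,y+y0,r,cv2.contourArea(k)
b=dark((410,160,442,192));print('bolt',b,onz(c,b[0],b[1],.064))
print('drift top',onz(c,229,271,.160),'collar',onz(c,244,240,.09))
import cv2 as v
a=v.resize(im[150:300,170:310],None,fx=4,fy=4);a2=v.resize(v.imread('pics/w2.png'),(0,0),fx=1,fy=1)
cv2.imwrite('pics/crop2.png',a)
"
```

```text
time_s: 1.7
eef_pos: [0.5741, -0.0746, 0.2602]
eef_rot: [-0.498, -0.501, -0.499, 0.502]
wrist_force: [0.6, 0.6, -0.7]
opening: 1.001
t 2.25 pos [ 0.5747 -0.0758  0.2616] yaw -0.2 q6 -0.33 F [ 0.1  0.2 -0.3] op 1.0 | shift [ 1.6  2.3 -5.8] turn -0.2 tilt [ 4.e-04 -2.e-04 -1.e+00]
bolt (425.307692527771, 176.07692337036133, 6.0594706535339355, 92.0) [ 0.6061967  -0.22481795  0.064     ]
drift top [ 0.43560556 -0.28404066  0.16      ] collar [ 0.43537635 -0.28158458  0.09      ]
```

View pics/w2.png

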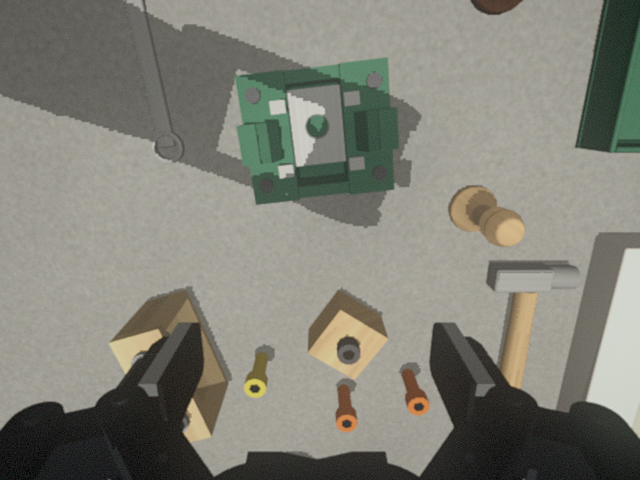

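Wrist view 2: carriage corners at about (236,72), (387,58), (394,190) and (256,204). The lugs are at (278,107), (351,98), (286,171) and (357,163), and the slide hole is at (317,125).

```bash
python3 -c "
from h import *
import pickle
c=pickle.load(open('w2.pkl','rb'));im=cv2.imread('pics/w2.png');g=cv2.cvtColor(im,cv2.COLOR_BGR2HSV)
L=[]
for x,y in ((278,107),(351,98),(286,171),(357,163)):
    w=g[y-11:y+12,x-11:x+12];m=((w[...,1]<40)&(w[...,2]>90)).astype('uint8')
    n,l,s,ce=cv2.connectedComponentsWithStats(m,connectivity=4)
    i=l[11,11];p=(x-11+ce[i][0],y-11+ce[i][1]);P=onz(c,*p,.076);L.append(P[:2]);print(np.round(p,1),s[i].tolist(),P.round(4))
L=np.array(L);print('lug ctr',L.mean(0));d=(L[1]-L[0]+L[3]-L[2]);print('xang',np.degrees(np.arctan2(d[1],d[0])),'dist',np.linalg.norm(L[1]-L[0]),np.linalg.norm(L[2]-L[0]))
gm=cv2.inRange(g,(60,70,20),(95,255,255))
k=max(cv2.findContours(gm[40:225,215:420].copy(),0,2)[0],key=cv2.contourArea)+np.array([215,40])
C=[]
ap=cv2.approxPolyDP(cv2.convexHull(k),5,True)[:,0];print(ap.tolist())
for q in ((236,72),(387,58),(394,190),(256,204)):
    p=k[:,0][np.argmin(np.linalg.norm(k[:,0]-np.array(q),axis=1))];C.append(onz(c,*p,.058)[:2]);print(p,C[-1].round(4))
C=np.array(C);print('corner ctr',C.mean(0),'ang',np.degrees(np.arctan2(*(C[1]-C[0]+C[2]-C[3])[::-1])),np.linalg.norm(C[1]-C[0]),np.linalg.norm(C[2]-C[1]))
print('slide hole',onz(c,317,126,.065))
go([.477,.26,.24],0)
"
```

```text
[277.5 106.7] [2, 3, 18, 16, 251] [0.5447 0.0082 0.076 ]
[351.3  98. ] [3, 3, 18, 17, 250] [0.602  0.0144 0.076 ]
[285.9 170.8] [3, 3, 17, 16, 231] [ 0.5498 -0.0414  0.076 ]
[356.5 163.1] [2, 4, 17, 15, 215] [ 0.6075 -0.0354  0.076 ]
lug ctr [ 0.57600676 -0.01354098]
xang 6.067263298231891 dist 0.0577080226536 0.04985120758555772
[[386, 59], [397, 137], [388, 188], [327, 193], [313, 68]]
[313  69] [0.5724 0.0367]
[386  59] [0.6304 0.0438]
[388 188] [ 0.6375 -0.0593]
[325 190] [ 0.5824 -0.0608]
corner ctr [ 0.60566534 -0.00989101] ang 4.388112901035452 0.05838505864050115 0.10334683584158993
slide hole [ 0.57546086 -0.00671008  0.065     ]
t 2.25 pos [ 0.5747 -0.0758  0.2616] yaw -0.2 q6 -0.33 F [ 0.1  0.2 -0.3] op 1.0 | shift [  21.5  -98.9 -335.4] turn -0.2 tilt [ 4.e-04 -2.e-04 -1.e+00]
```

Recess centre is (0.576,-0.0135) at 6.1°, and the top view agrees. On to the plate.

```bash
python3 -m jog '[5,-12,-40,0,100,10,-25,-85,0,100,15,-38,-130,0,100,20,-52,-175,0,100,22,-66,-220,0,100]' >/dev/null; python3 -m jog '[0,-10,-35,0,100,0,-22,-75,0,100,0,-33,-115,0,100,0,-33,-115,0,100,0,-33,-115,0,100]' ; python3 -c "
from h import *
import pickle
c=optics.get_calibration('wrist');im=snap('wrist','w3.png');pickle.dump(c,open('w3.pkl','wb'))
go([.477,.332,.2],1)
"
```

```text
time_s: 3.25
eef_pos: [0.4763, 0.2608, 0.2394]
eef_rot: [0.5, 0.5, 0.5, -0.5]
wrist_force: [-0.6, -0.2, -0.6]
opening: 0.996
t 3.3 pos [0.4767 0.2599 0.2394] yaw -0.1 q6 0.28 F [-0.3  0.  -0.1] op 1.001 | shift [ 39.3   0.1 -72.1] turn -1.1 tilt [ 3.e-04 -5.e-04 -1.e+00]
```

View pics/w3.png

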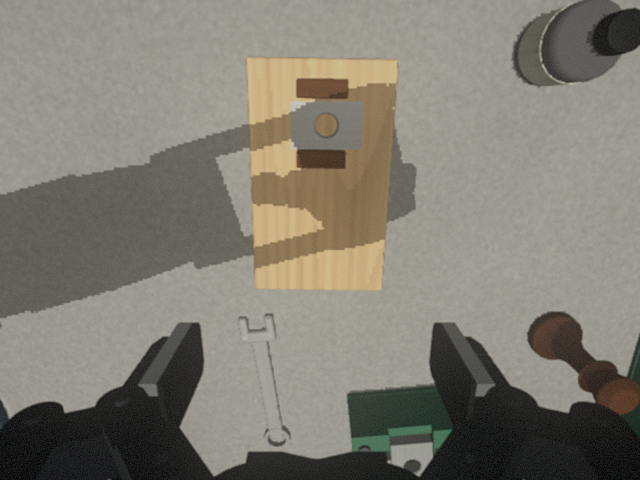

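The plate is at (291–362, 101–150) with its hole at (326,125). The bare half of the board is at about (318,230).

```bash
python3 -c "
from h import *
import pickle
c=pickle.load(open('w3.pkl','rb'));im=cv2.imread('pics/w3.png');g=cv2.cvtColor(im,cv2.COLOR_BGR2HSV)
m=cv2.inRange(g[92:158,280:372],(0,0,80),(180,40,255));k=max(cv2.findContours(m,0,2)[0],key=cv2.contourArea);b=cv2.boxPoints(cv2.minAreaRect(k))+[280,92]
P=np.array([onz(c,*p,.056)[:2] for p in b]);print(b.round(1).tolist(),P.round(4).tolist(),P.mean(0))
for i in range(2):
  e=P[i+1]-P[i];print(np.linalg.norm(e),np.degrees(np.arctan2(e[1],e[0])))
print('hole',onz(c,326,125,.056))
B=[onz(c,*p,.04)[:2] for p in ((248,57),(397,62),(382,290),(256,290))];B=np.array(B);print(B.round(4).tolist(),B.mean(0))
H=P.mean(0);go([*H,.15],1)
"
```

```text
[[291.0, 101.0], [362.0, 101.0], [362.0, 149.0], [291.0, 149.0]] [[0.4568, 0.349], [0.5115, 0.3491], [0.5129, 0.3129], [0.4561, 0.3129]] [0.48430666 0.33099351]
0.054715230929579826 0.03568396642075601
0.03614488347510968 -87.85877425064538
hole [0.48390836 0.33132699 0.056     ]
[[0.4229, 0.3817], [0.5397, 0.3782], [0.5384, 0.1816], [0.4196, 0.1816]] [0.48012054 0.28080361]
t 3.3 pos [0.4767 0.2599 0.2394] yaw -0.1 q6 0.28 F [-0.3  0.  -0.1] op 1.001 | shift [ 89.3   7.4 -71.1] turn -1.1 tilt [ 3.e-04 -5.e-04 -1.e+00]
```

```bash
python3 -m jog '[20,3,-35,0,100,45,7,-71,0.5,100,90,7,-71,0.5,100,130,7,-71,0.5,100,165,7,-71,0.5,100]'; python3 -c "
from h import *
go([.484,.331,.042],-0.6)"
```

```text
time_s: 3.8
eef_pos: [0.484, 0.3296, 0.0722]
eef_rot: [-0.497, -0.503, -0.497, 0.504]
wrist_force: [0.5, -0.0, 0.7]
opening: 1.0
t 3.8 pos [0.484  0.3296 0.0722] yaw -0.7 q6 0.41 F [ 0.5 -0.   0.7] op 1.0 | shift [30.2  0.  -1.4] turn -0.1 tilt [-1.e-03 -8.e-04 -1.e+00]
```

```bash
python3 -m jog '[15,0,-1,0,100,30,0,-1,0,100,30,0,-1,0,40,30,0,-1,0,40,30,0,-1,0,40]'; python3 -m jog '[0,0,0,0,40,0,0,0,0,40,-10,0,0,0,40,-25,0,0,0,40,-40,0,0,0,40]';  python3 -c "
from h import *
go([.48,.231,.0815],-0.6)"
```

```text
time_s: 4.3
eef_pos: [0.4856, 0.3329, 0.0467]
eef_rot: [0.498, 0.504, 0.497, -0.501]
wrist_force: [-0.3, 0.0, -0.9]
opening: 0.625
time_s: 4.8
eef_pos: [0.4835, 0.3324, 0.0855]
eef_rot: [-0.497, -0.503, -0.497, 0.503]
wrist_force: [0.4, -0.8, -1.7]
opening: 0.627
t 4.8 pos [0.4835 0.3324 0.0855] yaw -0.6 q6 0.41 F [ 0.4 -0.8 -1.7] op 0.627 | shift [  4.   -2.4 101.4] turn -0.0 tilt [-3.e-04 -0.e+00 -1.e+00]
```

```bash
python3 -m jog '[0,0,30,0,40,0,-1,65,0,40,0,-2,101,0,40,10,-2,101,0,40,20,-2,101,0,40]'; python3 -m jog '[10,0,0,0,40,15,0,0,0,40,19,0,0,0,40,19,0,0,0,40,19,0,0,0,40]';  python3 -c "
from h import *
go([.48,.231,.0445],-0.6)"
```

```text
time_s: 5.3
eef_pos: [0.4816, 0.2311, 0.0653]
eef_rot: [0.497, 0.504, 0.496, -0.502]
wrist_force: [0.1, 0.2, -2.8]
opening: 0.626
time_s: 5.8
eef_pos: [0.48, 0.2321, 0.0464]
eef_rot: [-0.497, -0.502, -0.498, 0.503]
wrist_force: [-7.9, -3.0, 14.9]
opening: 0.631
t 5.8 pos [0.48   0.2321 0.0464] yaw -0.5 q6 0.24 F [-7.9 -3.  14.9] op 0.631 | shift [1.9 0.1 1.1] turn 0.1 tilt [-1.8e-03 -6.0e-04 -1.0e+00]
```

```bash
python3 -m jog '[0,0,0,0,100,0,0,0,0,100,0,0,0,0,100,-15,0,0,0,100,-50,0,0,0,100]'; python3 -m jog '[-5,0,0,8,100,-5,0,0,16,100,-5,0,0,24,100,-5,0,0,32,100,-5,0,0,40,100]';python3 -m jog '[0,0,0,8,100,0,0,0,16,100,0,0,0,24,100,0,0,0,32,100,0,0,0,40,100]';  python3 -c "
from h import *
go([.48,.2318,.0445],90-.5)"
```

```text
time_s: 6.3
eef_pos: [0.4782, 0.2308, 0.0936]
eef_rot: [-0.496, -0.501, -0.498, 0.505]
wrist_force: [0.8, 0.8, -0.2]
opening: 1.0
time_s: 6.8
eef_pos: [0.4811, 0.2315, 0.1015]
eef_rot: [0.294, 0.644, 0.293, -0.643]
wrist_force: [0.5, -1.0, -0.5]
opening: 0.998
time_s: 7.3
eef_pos: [0.4811, 0.2315, 0.1014]
eef_rot: [0.056, 0.705, 0.056, -0.705]
wrist_force: [-0.2, 0.0, 0.1]
opening: 1.0
t 7.3 pos [0.4811 0.2315 0.1014] yaw -81.0 q6 1.64 F [-0.2  0.   0.1] op 1.0 | shift [56.9 -0.5  1.1] turn 9.5 tilt [ 1.e-03  2.e-04 -1.e+00]
```

```bash
python3 -m jog '[15,0,0,8,70,35,0,1,9.5,70,50,0,1,9.5,70,57,0,1,9.5,70,57,0,1,9.5,70]'; python3 -m jog '[0,0,0,0,15,0,0,0,0,15,0,0,0,0,15,0,0,0,0,15,0,0,0,0,15]'; python3 -m jog '[0,0,0,0,15,-15,0,0,0,15,-40,0,0,0,15,-70,0,0,0,15,-100,0,0,0,15]';  python3 -c "
from h import *
go([.576,-.0135,.146],90+6.07)"
```

```text
time_s: 7.8
eef_pos: [0.4793, 0.2311, 0.0431]
eef_rot: [0.001, -0.707, 0.001, 0.708]
wrist_force: [0.3, -0.6, 0.4]
opening: 0.7
time_s: 8.3
eef_pos: [0.4808, 0.2315, 0.0447]
eef_rot: [-0.001, 0.708, -0.001, -0.706]
wrist_force: [-0.8, -0.6, 6.6]
opening: 0.402
time_s: 8.8
eef_pos: [0.4792, 0.2311, 0.1449]
eef_rot: [0.001, -0.707, 0.001, 0.707]
wrist_force: [0.2, -0.2, -1.6]
opening: 0.398
t 8.8 pos [0.4792 0.2311 0.1449] yaw -90.1 q6 1.8 F [ 0.2 -0.2 -1.6] op 0.398 | shift [ -1.1 244.4 -97.3] turn -6.2 tilt [-5.e-04 -0.e+00 -1.e+00]
```

```bash
python3 -m jog '[0,25,-10,-1,15,0,60,-24,-3,15,0,100,-40,-4,15,0,145,-58,-6,15,0,190,-76,-6,15]'; python3 -m jog '[0,25,-10,0,15,0,54,-21,0,15,0,54,-21,0,15,0,54,-21,0,15,0,54,-21,0,15]';  python3 -c "
from h import *
go([.576,-.0135,.115],90+6.07)"
```

```text
time_s: 9.3
eef_pos: [0.5556, 0.0396, 0.1444]
eef_rot: [0.037, 0.706, 0.037, -0.706]
wrist_force: [0.5, 0.9, -1.3]
opening: 0.4
time_s: 9.8
eef_pos: [0.5811, -0.0096, 0.1434]
eef_rot: [-0.036, -0.706, -0.037, 0.706]
wrist_force: [-0.7, 1.4, -1.4]
opening: 0.399
t 9.8 pos [ 0.5811 -0.0096  0.1434] yaw -84.1 q6 1.25 F [-0.7  1.4 -1.4] op 0.399 | shift [28.4  3.3  5.4] turn -0.2 tilt [-7.e-04  5.e-04 -1.e+00]
```

```bash
python3 -m jog '[10,2,3,0,15,20,3.5,5.5,0,15,28,3.5,5.5,0,15,28,3.5,5.5,0,15,28,3.5,5.5,0,15]'; python3 -c "
from h import *
import pickle
c=optics.get_calibration('wrist');im=snap('wrist','w4.png');pickle.dump(c,open('w4.pkl','wb'))
go([.576,-.0135,.0705],90+6.07)"
```

```text
time_s: 10.3
eef_pos: [0.5763, -0.0143, 0.1148]
eef_rot: [-0.036, -0.706, -0.036, 0.706]
wrist_force: [-0.3, -0.7, -1.9]
opening: 0.403
t 10.35 pos [ 0.5767 -0.0145  0.1153] yaw -84.1 q6 1.24 F [-0.4  0.3 -0.9] op 0.4 | shift [44.8 -1.   0.6] turn -0.2 tilt [-0.e+00  1.e-04 -1.e+00]
```

View pics/w4.png

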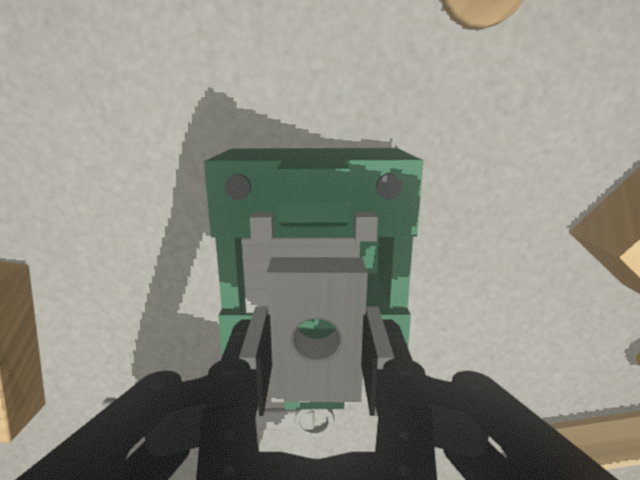

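The plate is held straight. Its hole is at (317,340), its far top edge is at y=271 (x 266–367), and the carriage is square behind it.

```bash
python3 -c "
from h import *
import pickle
c=pickle.load(open('w4.pkl','rb'))
o,M=tool();z=o['eef_pos'][2]-.0045+.016
for p in ((317,340),(266,271),(367,271)):
  P=onz(c,*p,z);print(P.round(4),'tool frame mm',((M.T@(P-o['eef_pos']))*1000).round(1))
L=[onz(c,*p,.076)[:2] for p in ((261,214),(367,214))];print('far lugs top far-edge', L)
print('far body corners',[onz(c,*p,.058)[:2].round(4) for p in ((206,159),(423,159))])
u=np.array([np.cos(np.radians(6.07)),np.sin(np.radians(6.07))]);n=np.array([-u[1],u[0]]);C=np.array([.576,-.0135])
print('expected lug far outer',[(C+.035*u+s*.025*n).round(4) for s in (1,-1)])
"
```

```text
[ 0.5762 -0.0154  0.1268] tool frame mm [-11.5   0.9   0.6]
[0.6023 0.0055 0.1268] tool frame mm [-11.5 -17.3 -27.5]
[ 0.606  -0.0301  0.1268] tool frame mm [-11.5  18.6 -27.6]
far lugs top far-edge [array([0.60929281, 0.01444942]), array([ 0.61445196, -0.0350391 ])]
far body corners [array([0.6296, 0.0452]), array([ 0.6406, -0.0613])]
expected lug far outer [array([0.6082, 0.0151]), array([ 0.6134, -0.0347])]
```

```bash
python3 -m jog '[10,-0.7,0,0,15,20,-0.7,0,0,15,30,-0.7,0,0,15,38,-0.7,0,0,15,42,-0.7,0,0,15]'; python3 -m jog '[1,0,0,0,15,2,0,0,0,15,3,0,0,0,15,3,0,0,0,15,3,0,0,0,15]';  python3 -c "
from h import *
go([.576,-.0135,.0705],90+6.07)"
```

```text
time_s: 10.85
eef_pos: [0.5757, -0.0137, 0.0718]
eef_rot: [-0.036, -0.705, -0.036, 0.707]
wrist_force: [0.1, 0.3, -1.3]
opening: 0.403
time_s: 11.35
eef_pos: [0.5769, -0.0139, 0.0708]
eef_rot: [0.036, 0.706, 0.036, -0.706]
wrist_force: [0.3, 0.9, -0.1]
opening: 0.406
t 11.35 pos [ 0.5769 -0.0139  0.0708] yaw -84.1 q6 1.24 F [ 0.3  0.9 -0.1] op 0.406 | shift [ 0.3 -0.5  0.8] turn -0.2 tilt [ 9.e-04 -2.e-04 -1.e+00]
```

```bash
python3 -m jog '[0.5,0,0,0,15,1,0,0,0,15,1,0,0,0,60,1,0,0,0,60,1,0,0,0,60]'; python3 -m jog '[-10,0,0,0,60,-35,0,0,0,60,-75,0,0,0,60,-115,0,0,0,60,-150,0,0,0,60]';  python3 -c "
from h import *
import pickle
c=optics.get_calibration('wrist');im=snap('wrist','w5.png');pickle.dump(c,open('w5.pkl','wb'))
go([.435,-.284,.23],15)"
```

```text
time_s: 11.85
eef_pos: [0.5766, -0.0139, 0.0692]
eef_rot: [0.036, 0.706, 0.036, -0.706]
wrist_force: [0.2, -0.3, -0.4]
opening: 0.601
time_s: 12.35
eef_pos: [0.5768, -0.0139, 0.2222]
eef_rot: [0.036, 0.707, 0.036, -0.706]
wrist_force: [0.8, -0.0, -0.5]
opening: 0.6
t 12.4 pos [ 0.58   -0.0145  0.2289] yaw -84.1 q6 1.24 F [2.4 0.  5.1] op 0.6 | shift [ -2.  253.2 171.9] turn 80.9 tilt [ 0.0111 -0.0026 -0.9999]
```

View pics/w5.png

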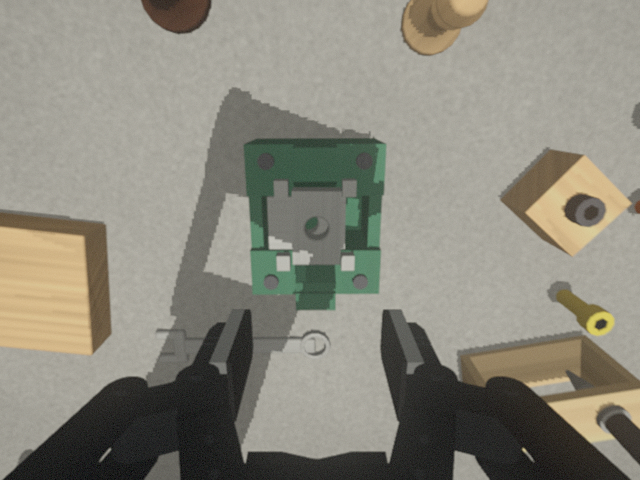

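The plate sits flat between the stops and lugs, with its hole at (316,226). Going for the drift now with the yaw unchanged and the fingers part open, so they stay clear of the punch.

```bash
python3 -m jog '[0,35,20,0,60,0,70,45,0,60,0,110,70,0,50,0,150,95,0,50,0,190,120,0,50]'>/dev/null; python3 -m jog '[0,30,20,0,50,0,50,35,0,50,0,60,50,0,50,0,60,50,0,50,0,60,50,0,50]';python3 -m jog '[0,0,0,0,50,0,0,0,0,50,0,0,0,0,50,0,0,0,0,50,0,0,0,0,50]';  python3 -c "
from h import *
import pickle
go([.435,-.284,.23])
c=optics.get_calibration('wrist');im=snap('wrist','w6.png');pickle.dump(c,open('w6.pkl','wb'))
print('expect drift top px',proj(c,[.4355,-.284,.16]),proj(c,[.4355,-.284,.09]))
c=pickle.load(open('w5.pkl','rb'));print('plate hole',onz(c,316,226,.082))
"
```

```text
time_s: 13.4
eef_pos: [0.4331, -0.28, 0.2197]
eef_rot: [0.036, 0.706, 0.036, -0.706]
wrist_force: [0.1, -0.7, -0.4]
opening: 0.499
time_s: 13.9
eef_pos: [0.4332, -0.2797, 0.2193]
eef_rot: [-0.036, -0.706, -0.036, 0.706]
wrist_force: [-0.9, -0.6, -0.7]
opening: 0.498
t 13.9 pos [ 0.4332 -0.2797  0.2193] yaw -84.1 q6 0.66 F [-0.9 -0.6 -0.7] op 0.498 | shift [-10.7   4.5  -1.3] turn 0.0 tilt [-0.e+00  1.e-04 -1.e+00]
expect drift top px (np.float64(323.213394405158), np.float64(265.30805717925927)) (np.float64(321.67497639924886), np.float64(229.00814636931983))
plate hole [ 0.57802149 -0.0143253   0.082     ]
```

View pics/w6.png

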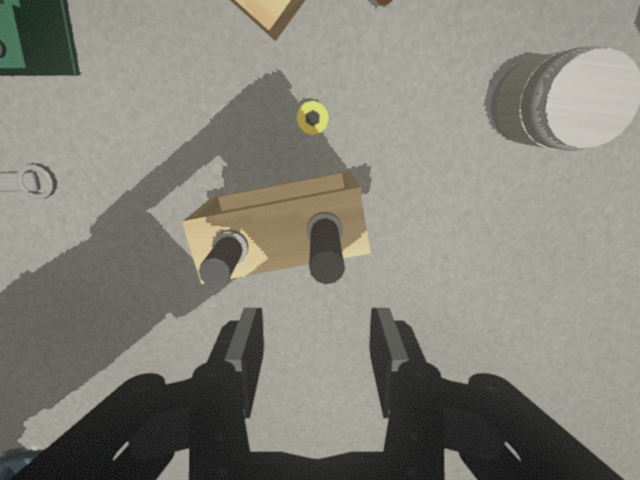

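The drift's handle top is at (327,268) and its collar near (323,228). The punch is to the left at (216,270).

```bash
python3 -c "
from h import *
import pickle
c=pickle.load(open('w6.pkl','rb'));im=cv2.imread('pics/w6.png');g=cv2.cvtColor(im,cv2.COLOR_BGR2GRAY)
w=g[245:290,300:355];k=max(cv2.findContours((w<70).astype('uint8'),0,2)[0],key=cv2.contourArea);x,y,ww,h=cv2.boundingRect(k);print(x+300,y+245,ww,h)
P=onz(c,327,267.5,.16);Q=onz(c,324,228,.09);print(P,Q)
go([*((P+Q)/2)[:2],.111])
"
```

```text
310 245 32 19
[ 0.43443638 -0.28619848  0.16      ] [ 0.43641437 -0.28556361  0.09      ]
t 13.95 pos [ 0.4332 -0.2798  0.2193] yaw -84.1 q6 0.66 F [-0.7  1.  -0.6] op 0.502 | shift [108.3   6.3  -1.6] turn 0.0 tilt [ 0.  0. -1.]
```

```bash
python3 -m jog '[10,6,-1.5,0,50,30,6,-1.5,0,50,60,6,-1.5,0,50,90,6,-1.5,0,50,108,6,-1.5,0,50]'; python3 -m jog '[0,0,0,0,0,0,0,0,0,0,0,0,0,0,0,0,0,0,0,0,0,0,0,0,0]';python3 -m jog '[0,0,0,0,0,-10,0,0,0,0,-40,0,0,0,0,-80,0,0,0,0,-110,0,0,0,0]';  python3 -c "
from h import *
go([.577,-.0140,.20],90+6)"
```

```text
time_s: 14.45
eef_pos: [0.434, -0.285, 0.1081]
eef_rot: [-0.035, -0.705, -0.037, 0.707]
wrist_force: [-0.0, -0.2, -0.8]
opening: 0.505
time_s: 14.95
eef_pos: [0.4354, -0.2861, 0.112]
eef_rot: [0.037, 0.706, 0.036, -0.706]
wrist_force: [0.2, -0.4, -2.7]
opening: 0.222
time_s: 15.45
eef_pos: [0.4357, -0.2862, 0.2245]
eef_rot: [0.037, 0.707, 0.036, -0.706]
wrist_force: [0.6, 0.0, -2.4]
opening: 0.216
t 15.45 pos [ 0.4357 -0.2862  0.2245] yaw -84.1 q6 0.66 F [ 0.6  0.  -2.4] op 0.216 | shift [  24.2 -256.3 -168.5] turn -0.1 tilt [ 0.0019 -0.0019 -1.    ]
```

```bash
python3 -m jog '[0,-30,-20,0,0,0,-65,-45,0,0,0,-105,-70,0,0,0,-150,-95,0,0,0,-190,-120,0,0]'>/dev/null; python3 -m jog '[0,-30,-20,0,0,0,-55,-35,0,0,0,-70,-48,0,0,0,-70,-48,0,0,0,-70,-48,0,0]';python3 -m jog '[0,0,0,0,0,0,0,0,0,0,0,0,0,0,0,0,0,0,0,0,0,0,0,0,0]';  python3 -c "
from h import *
go([.5766,-.010,.182],96)
import pickle
c=optics.get_calibration('wrist');im=snap('wrist','w7.png');pickle.dump(c,open('w7.pkl','wb'))
"
```

```text
time_s: 16.45
eef_pos: [0.5757, -0.0097, 0.2218]
eef_rot: [0.037, 0.706, 0.037, -0.706]
wrist_force: [-0.2, -0.8, -2.5]
opening: 0.219
time_s: 16.95
eef_pos: [0.5755, -0.0103, 0.2213]
eef_rot: [0.036, 0.706, 0.036, -0.706]
wrist_force: [-0.2, -0.0, -1.8]
opening: 0.218
t 16.95 pos [ 0.5755 -0.0103  0.2213] yaw -84.2 q6 1.24 F [-0.2 -0.  -1.8] op 0.218 | shift [39.3 -0.2 -1.1] turn -0.2 tilt [ 0.  0. -1.]
```

View pics/w7.png

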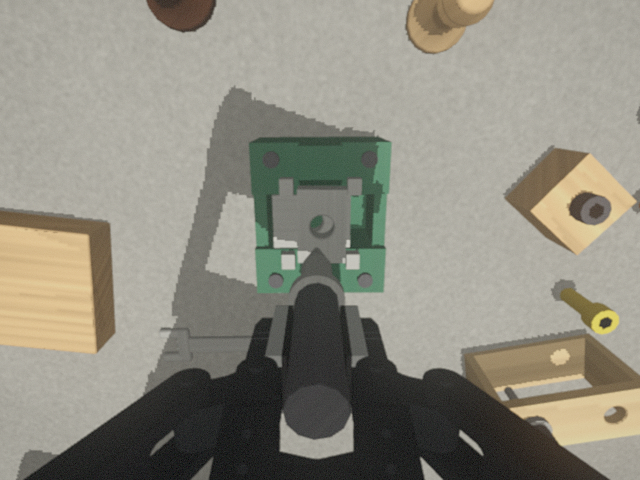

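The drift tip is at (317,250), and the plate hole is at (322,224) with the slide visible inside it.

```bash
python3 -c "
from h import *
import pickle
c=pickle.load(open('w7.pkl','rb'));o,M=tool()
print('tip',onz(c,317,250,o['eef_pos'][2]-.092),'hole',onz(c,322,224,.082))
H=onz(c,322,224,.082);n=np.array([-.105,.9945,0])
go([*(H+n*.0035)[:2],.173])
"
```

```text
tip [ 0.57478581 -0.01152124  0.12930562] hole [ 0.57872468 -0.01485195  0.082     ]
t 17.0 pos [ 0.5756 -0.0102  0.2213] yaw -84.1 q6 1.24 F [ 0.3  0.1 -2.8] op 0.218 | shift [48.3  1.5 -2.6] turn 0.0 tilt [ 0. -0. -1.]
```

```bash
python3 -m jog '[10,0.3,-2.7,0,0,25,0.3,-2.7,0,0,38,0.3,-2.7,0,0,48,0.3,-2.7,0,0,58,0.3,-2.7,0,0]'; python3 -m jog '[2,0,0,0,0,4,0.3,0,0,0,6,0.6,0,0,0,8,1,0,0,0,10,1.5,0,0,0]';  python3 -c "
from h import *
go([.5778,-.0142,.146],96)"
```

```text
time_s: 17.5
eef_pos: [0.5778, -0.0098, 0.1616]
eef_rot: [-0.036, -0.706, -0.036, 0.707]
wrist_force: [0.2, -0.0, -2.5]
opening: 0.218
time_s: 18.0
eef_pos: [0.5788, -0.0116, 0.1536]
eef_rot: [0.036, 0.706, 0.036, -0.706]
wrist_force: [-1.3, 0.6, -2.1]
opening: 0.217
t 18.0 pos [ 0.5788 -0.0116  0.1536] yaw -84.1 q6 1.24 F [-1.3  0.6 -2.1] op 0.217 | shift [7.6 2.5 1.2] turn -0.1 tilt [ 8.e-04 -3.e-04 -1.e+00]
```

```bash
python3 -m jog '[2,0.6,0,0,0,4,1.2,0.2,0,0,6,1.8,0.3,0,0,8,2.2,0.4,0,0,10,2.5,0.5,0,0]'; python3 -m jog '[2,0,0,0,0,4,0,0,0,0,6,0,0,0,0,8,0,0,0,0,10,0,0,0,0]';  python3 -c "
from h import *
go([.5778,-.0142,.110],96)"
```

```text
time_s: 18.5
eef_pos: [0.5781, -0.0136, 0.1435]
eef_rot: [-0.036, -0.706, -0.037, 0.706]
wrist_force: [-2.7, 3.6, 3.7]
opening: 0.215
time_s: 19.0
eef_pos: [0.5779, -0.0139, 0.1329]
eef_rot: [-0.036, -0.706, -0.036, 0.706]
wrist_force: [-4.5, 2.9, 4.0]
opening: 0.22
t 19.0 pos [ 0.5779 -0.0139  0.1329] yaw -84.1 q6 1.24 F [-4.5  2.9  4. ] op 0.22 | shift [22.9  0.3  0.1] turn -0.1 tilt [-8.e-04  2.e-04 -1.e+00]
```

```bash
python3 -m jog '[3,0,0.5,0,0,6,0,1,0,0,9,0,1,0,0,12,0,1,0,0,15,0,1,0,0]'; python3 -m jog '[2,0,0,0,0,4,0,0,0,0,6,0,0,0,0,7,0,0,0,0,8,0,0,0,0]';  python3 -c "
from h import *
go([.5778,-.0142,.110],96)"
```

```text
time_s: 19.5
eef_pos: [0.5768, -0.0139, 0.1175]
eef_rot: [-0.036, -0.706, -0.036, 0.706]
wrist_force: [-2.7, 3.8, 0.4]
opening: 0.22
time_s: 20.0
eef_pos: [0.577, -0.014, 0.11]
eef_rot: [-0.036, -0.706, -0.036, 0.706]
wrist_force: [-4.0, 3.7, 1.0]
opening: 0.216
t 20.0 pos [ 0.577 -0.014  0.11 ] yaw -84.1 q6 1.24 F [-4.   3.7  1. ] op 0.216 | shift [-0.   0.2 -0.8] turn -0.1 tilt [-7.e-04  1.e-04 -1.e+00]
```

```bash
python3 -m jog '[0.7,0,0,0,0,1.5,0,0,0,0,2,0,0,0,0,2.5,0,0,0,0,2.5,0,0,0,0]';  python3 -c "
from h import *
go([.5778,-.0142,.110],96)"
```

```text
time_s: 20.5
eef_pos: [0.577, -0.0141, 0.1082]
eef_rot: [-0.036, -0.706, -0.036, 0.706]
wrist_force: [-5.2, 4.5, 5.6]
opening: 0.219
t 20.5 pos [ 0.577  -0.0141  0.1082] yaw -84.1 q6 1.24 F [-5.2  4.5  5.6] op 0.219 | shift [-1.8  0.2 -0.7] turn -0.1 tilt [-6.e-04 -1.e-04 -1.e+00]
```

```bash
python3 -m jog '[0.5,0,0,0,0,1,0,0,0,0,1.5,0,0,0,0,2,0,0,0,0,2,0,0,0,0]';  python3 -c "
from h import *
go([.5778,-.0142,.110],96)"
```

```text
time_s: 21.0
eef_pos: [0.5773, -0.0141, 0.1081]
eef_rot: [-0.037, -0.706, -0.036, 0.706]
wrist_force: [-12.4, 4.5, 18.9]
opening: 0.215
t 21.0 pos [ 0.5773 -0.0141  0.1081] yaw -84.1 q6 1.24 F [-12.4   4.5  18.9] op 0.215 | shift [-1.9  0.2 -0.5] turn -0.1 tilt [-1.e-04 -4.e-04 -1.e+00]
```

```bash
python3 -m jog '[0.7,0,0,0,0,1.5,0,0.5,0,0,1.5,0,0.5,0,0,1.5,0,0.5,0,0,1.5,0,0.5,0,0]';  python3 -c "
from h import *
go([.5778,-.0142,.110],96)
import pickle
c=optics.get_calibration('wrist');im=snap('wrist','w8.png')"
```

```text
time_s: 21.5
eef_pos: [0.5774, -0.0141, 0.108]
eef_rot: [0.037, 0.707, 0.036, -0.706]
wrist_force: [-14.5, 5.4, 26.7]
opening: 0.22
t 21.5 pos [ 0.5774 -0.0141  0.108 ] yaw -84.1 q6 1.24 F [-14.5   5.4  26.7] op 0.22 | shift [-2.   0.1 -0.4] turn -0.1 tilt [ 1.3e-03 -5.0e-04 -1.0e+00]
```

View pics/w8.png

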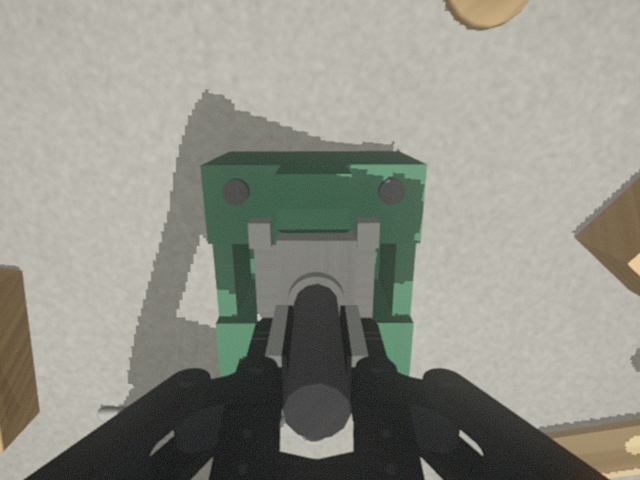

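The collar is down on the plate (collar front edge at (316,275)), and z stayed at 0.108 while the force rose to 27 N. Withdrawing.

```bash
python3 -m jog '[-4,0,0.5,0,0,-12,0,0.5,0,0,-24,0,0.5,0,0,-38,0,0.5,0,0,-54,0,0.5,0,0]'; python3 -m jog '[-15,0,0,0,0,-30,0,0,0,0,-45,0,0,0,0,-60,0,0,0,0,-60,0,0,0,0]';  python3 -c "
from h import *
go([.4354,-.2861,.222],96)"
```

```text
time_s: 22.05
eef_pos: [0.5769, -0.0149, 0.1597]
eef_rot: [0.037, 0.707, 0.036, -0.706]
wrist_force: [-0.3, 0.7, -3.0]
opening: 0.22
time_s: 22.55
eef_pos: [0.5779, -0.0146, 0.2214]
eef_rot: [0.037, 0.708, 0.036, -0.704]
wrist_force: [1.4, -0.1, -2.6]
opening: 0.22
t 22.55 pos [ 0.5779 -0.0146  0.2214] yaw -84.1 q6 1.24 F [ 1.4 -0.1 -2.6] op 0.22 | shift [ -0.9 255.5 169.5] turn -0.1 tilt [ 0.0049 -0.0012 -1.    ]
```

```bash
python3 -m jog '[0,35,20,0,0,0,70,45,0,0,0,110,70,0,0,0,150,95,0,0,0,190,120,0,0]'>/dev/null; python3 -m jog '[0,30,20,0,0,0,52,35,0,0,0,65,49,0,0,0,65,49,0,0,0,65,49,0,0]';python3 -m jog '[0,0,0,0,0,0,0,0,0,0,0,0,0,0,0,0,0,0,0,0,0,0,0,0,0]';  python3 -c "
from h import *
go([.4354,-.2861,.112],96)
import pickle
c=optics.get_calibration('wrist');im=snap('wrist','w9.png');pickle.dump(c,open('w9.pkl','wb'))"
```

```text
time_s: 23.55
eef_pos: [0.434, -0.285, 0.2178]
eef_rot: [-0.035, -0.706, -0.036, 0.706]
wrist_force: [-0.2, -0.2, -2.2]
opening: 0.215
time_s: 24.05
eef_pos: [0.4345, -0.2849, 0.2183]
eef_rot: [0.036, 0.706, 0.036, -0.706]
wrist_force: [0.2, -0.6, -3.2]
opening: 0.214
t 24.05 pos [ 0.4345 -0.2849  0.2183] yaw -84.1 q6 0.66 F [ 0.2 -0.6 -3.2] op 0.214 | shift [106.3   1.3  -0.8] turn -0.1 tilt [ 1.e-04 -0.e+00 -1.e+00]
```

View pics/w9.png

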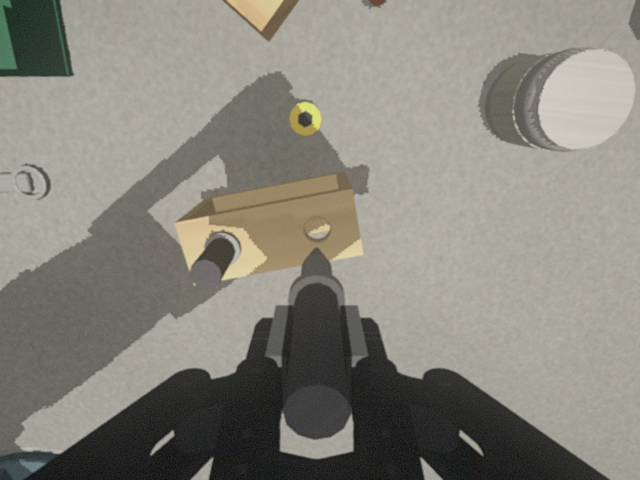

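Stand hole at (317,229), drift tip at (317,250), in line.

```bash
python3 -c "
from h import *
import pickle
c=pickle.load(open('w9.pkl','rb'));o,M=tool();z=o['eef_pos'][2]-.090
a=onz(c,317,250,z);b=onz(c,317,229,.084);print(a,b,'tool mm',M.T@(b-a)*1000)"
python3 -m jog '[10,1,-0.8,0,0,25,1.2,-0.8,0,0,40,1.2,-0.8,0,0,55,1.2,-0.8,0,0,65,1.2,-0.8,0,0]'; python3 -c "
from h import *
go([.4354,-.2861,.112],96)"
```

```text
[ 0.43442751 -0.28606225  0.12830487] [ 0.43494345 -0.28605114  0.084     ] tool mm [ 4.43048934e+01  4.08670212e-02 -5.12375636e-01]
time_s: 24.6
eef_pos: [0.4346, -0.2857, 0.1514]
eef_rot: [-0.036, -0.706, -0.037, 0.707]
wrist_force: [-0.4, 0.3, -2.9]
opening: 0.216
t 24.6 pos [ 0.4346 -0.2857  0.1514] yaw -84.1 q6 0.66 F [-0.4  0.3 -2.9] op 0.216 | shift [39.4  0.5 -0.8] turn -0.1 tilt [-0.0015  0.0015 -1.    ]
```

```bash
python3 -m jog '[8,-0.5,0,0,0,16,-0.5,0,0,0,24,-0.5,0,0,0,32,-0.5,0,0,0,36,-0.5,0,0,0]'; python3 -m jog '[1,0,0,0,0,2,0,0,0,0,3,0,0,0,0,4,0,0,0,0,4,0,0,0,0]'; python3 -c "
from h import *
go([.4354,-.2861,.112],96)"
```

```text
time_s: 25.1
eef_pos: [0.4349, -0.2856, 0.1165]
eef_rot: [-0.036, -0.706, -0.036, 0.706]
wrist_force: [-1.0, 0.3, -2.0]
opening: 0.216
time_s: 25.6
eef_pos: [0.4352, -0.2858, 0.1134]
eef_rot: [0.036, 0.706, 0.036, -0.706]
wrist_force: [0.3, -0.6, -1.8]
opening: 0.217
t 25.6 pos [ 0.4352 -0.2858  0.1134] yaw -84.1 q6 0.66 F [ 0.3 -0.6 -1.8] op 0.217 | shift [ 1.4  0.3 -0.2] turn -0.1 tilt [ 2.e-04 -1.e-04 -1.e+00]
```

```bash
python3 -m jog '[1,0,0,0,0,2,0,0,0,0,3,0,0,0,0,4,0,0,0,0,4,0,0,0,0]'; python3 -m jog '[0,0,0,0,50,0,0,0,0,50,0,0,0,0,50,-20,0,0,0,50,-60,0,0,0,50]'; python3 -m jog '[-40,0,0,0,50,-50,0,0,0,50,-50,0,0,0,50,-50,0,0,0,50,-50,0,0,0,50]'; python3 -c "
from h import *
go([.606,-.225,.22],96)"
```

```text
time_s: 26.1
eef_pos: [0.4353, -0.2858, 0.1102]
eef_rot: [0.036, 0.706, 0.036, -0.706]
wrist_force: [-2.6, 2.7, 6.3]
opening: 0.216
time_s: 26.6
eef_pos: [0.4332, -0.284, 0.1667]
eef_rot: [-0.034, -0.704, -0.038, 0.708]
wrist_force: [1.4, -1.1, -0.3]
opening: 0.504
time_s: 27.1
eef_pos: [0.4343, -0.2849, 0.2172]
eef_rot: [-0.035, -0.705, -0.037, 0.707]
wrist_force: [1.4, 0.2, 0.1]
opening: 0.499
t 27.1 pos [ 0.4343 -0.2849  0.2172] yaw -84.1 q6 0.66 F [1.4 0.2 0.1] op 0.499 | shift [  -3.1  -42.  -177. ] turn -0.1 tilt [-0.0025  0.0026 -1.    ]
```

```bash
python3 -m jog '[0,-12,-35,0,50,0,-25,-75,0,50,0,-36,-110,0,50,0,-40,-130,0,50,0,-42,-132,0,50]'; python3 -m jog '[0,0,0,0,50,0,0,0,0,50,0,0,0,0,50,0,0,0,0,50,0,0,0,0,50]'>/dev/null; python3 -c "
from h import *
go([.606,-.225,.052],96)
c=optics.get_calibration('wrist');im=snap('wrist','w10.png')
u,v=map(int,proj(c,[.606,-.225,.064]));print(u,v)
g=cv2.cvtColor(im,cv2.COLOR_RGB2HSV);m=((g[...,2]<95)&(g[...,1]<70)).astype('uint8')[v-40:v+40,u-40:u+40]
for k in cv2.findContours(m,0,2)[0]:
    if cv2.contourArea(k)>60:
        (x,y),r=cv2.minEnclosingCircle(k);print(cv2.boundingRect(k),x+u-40,y+v-40,r,onz(c,x+u-40,y+v-40,.064))
cv2.imwrite('pics/crop10.png',cv2.cvtColor(np.hstack([cv2.resize(im[v-40:v+40,u-40:u+40],(480,480),interpolation=0)]),cv2.COLOR_RGB2BGR))
print('m/px',np.linalg.norm(onz(c,u+1,v,.064)-onz(c,u,v,.064)))
import pickle;pickle.dump((c,u,v),open('w10.pkl','wb'))
"
```

```text
time_s: 27.6
eef_pos: [0.5632, -0.2289, 0.217]
eef_rot: [-0.036, -0.705, -0.038, 0.707]
wrist_force: [-1.0, -0.0, 1.0]
opening: 0.498
t 28.1 pos [ 0.5618 -0.2309  0.2195] yaw -84.2 q6 0.88 F [-0.1 -0.4  0.1] op 0.503 | shift [167.5  -1.4 -44.6] turn -0.2 tilt [ 3.e-04 -2.e-04 -1.e+00]
313 163
(26, 24, 30, 32) 313.1497001647949 162.3532943725586 15.904302597045898 [ 0.60678825 -0.2246783   0.064     ]
m/px 0.0007395695816481568
```

View pics/crop10.png

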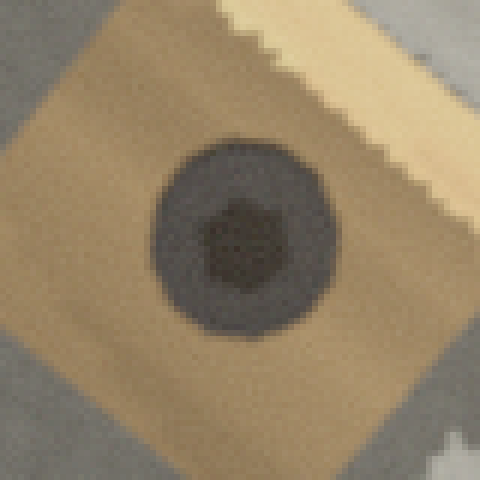

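The crop confirms the dark bolt head at (313,162), at (0.6066,-0.2247). I'm past the picture budget, so from here I'll check by numbers.

```bash
python3 -m jog '[20,-0.5,-20,0,50,50,-1.5,-45,0,50,90,-1.5,-45,0,50,130,-1.5,-45,0,50,155,-1.5,-45,0,50]'; python3 -m jog '[12,0,0,0,50,12,0,0,0,50,12,0,0,0,0,12,0,0,0,0,12,0,0,0,0]';python3 -m jog '[0,0,0,0,0,0,0,0,0,0,-10,0,0,0,0,-40,0,0,0,0,-80,0,0,0,0]';  python3 -c "
from h import *
go([.577,-.0143,.165],96)"
```

```text
time_s: 28.65
eef_pos: [0.6051, -0.2235, 0.0608]
eef_rot: [-0.036, -0.705, -0.037, 0.707]
wrist_force: [0.1, 0.0, 0.8]
opening: 0.501
time_s: 29.15
eef_pos: [0.6082, -0.2252, 0.0546]
eef_rot: [0.037, 0.707, 0.035, -0.705]
wrist_force: [0.1, -0.4, 4.4]
opening: 0.243
time_s: 29.65
eef_pos: [0.6051, -0.2235, 0.1312]
eef_rot: [-0.035, -0.705, -0.037, 0.708]
wrist_force: [0.9, -1.3, -2.1]
opening: 0.242
t 29.65 pos [ 0.6051 -0.2235  0.1312] yaw -84.1 q6 0.93 F [ 0.9 -1.3 -2.1] op 0.242 | shift [ -33.1 -211.     6.7] turn -0.1 tilt [-0.0042  0.0025 -1.    ]
```

```bash
python3 -m jog '[-15,-15,0,0,0,-30,-45,1,0,0,-38,-85,3,0,0,-38,-125,4,0,0,-38,-165,5,0,0]'>/dev/null; python3 -m jog '[0,-25,1,0,0,0,-40,2,0,0,0,-46,2,0,0,0,-46,2,0,0,0,-46,2,0,0]'; python3 -m jog '[0,0,0,0,0,0,0,0,0,0,0,0,0,0,0,0,0,0,0,0,0,0,0,0,0]'>/dev/null; python3 -c "
from h import *
import pickle
go([.577,-.0143,.165],96)
c=optics.get_calibration('wrist');im=snap('wrist','w11.png');o,M=tool();pickle.dump(c,open('w11.pkl','wb'))
p=o['eef_pos'];n=lambda dz:np.round(proj(c,[p[0],p[1],p[2]+dz]),1)
print('expect foot',n(-.0485),'head bottom',n(-.0065),'head top',n(.0095),'hole',np.round(proj(c,[.577,-.0143,.082]),1))
g=cv2.cvtColor(im,cv2.COLOR_RGB2GRAY)
u=int(n(-.02)[0]);
for v in range(215,400,8): print(v,' '.join('%3d'%x for x in g[v,u-60:u+61:4]))
"
```

```text
time_s: 30.65
eef_pos: [0.5784, -0.0161, 0.1703]
eef_rot: [0.036, 0.706, 0.036, -0.706]
wrist_force: [0.1, 0.2, -1.2]
opening: 0.236
t 31.15 pos [ 0.5782 -0.0154  0.1703] yaw -84.1 q6 1.24 F [ 0.3  0.7 -2. ] op 0.246 | shift [ 5.3 -1.2  1.1] turn -0.1 tilt [-1.e-04  0.e+00 -1.e+00]
expect foot [314.6 276.2] head bottom [314.2 315.6] head top [313.9 336. ] hole [313.2 252.3]
215  54  61  82 125 129 122 129 112 128 121 124 122 125 122 125 123 124 122 125 125 122 120 122 126 126 127 128  88  74  62  59
223  62  62  78 101 120 123 121 121 120 122 124 121 124 123 119 124 122 120 123 122 120 120 117 122 122 123 123  90  73  59  65
231  58  59 124 120 125 124 120 124 122 121 121 117 121 116 122 119 124 118 123 119 119 119 125 123 124 126 127 122  70  61  63
239  62  56 116 123 126 123 123 125 123 118 118 121 120 115  99  90 103 117 122 127 120 120 124 124 122 122 123  96  70  64  72
247  65  59  78  84 122 121 121 123 121 117 121 120  82  79  72  80  78  80  92 118 118 118 116 123 123 123 112  76  68  61  80
255  66  60  65  60 123 124 116 120 123 119 118 110  81  82  92  95  91  95  79 118
[... 1648 characters left out ...]
  70  74  71  71  64 172 162  37  53  65 131 119  45  49  55
367  42  46  40  44  36  70  63  48  40  92  98 114 150 189 179 174 174 177  90 177 178 173 167  44  54  53  83  51  46  44  51
375  39  30  40  38  43  49  43  52  35 183 182 175 176 182 183 171 177 174 178 140 174 177 175  37  58  51  44  51  47  51  51
383  33  42  38  40  39  43  45  51  52 179 178 173 156 179 179 116 106  91 180 175 172 174 178  75  53  57  48  41  40  45  44
391  39  36  43  38  44  46  50  59 103 171 174 179 175 175 178 179 177 180 178 176 174 180 179 120  52  52  49  41  47  47  41
399  47  44  44  40  40  48  40  53 140 176 174 177 179 179 179 173 173 177 174 179 174 176 182 168  53  51  50  49  45  41  43
```

```bash
python3 -c "
from h import *
import pickle
c=pickle.load(open('w11.pkl','rb'));o,M=tool()
im=cv2.imread('pics/w11.png',0)
w=((im[232:268,290:340]<108)).astype('uint8');k=max(cv2.findContours(w,0,2)[0],key=cv2.contourArea);x,y,ww,h=cv2.boundingRect(k);print('hole box',x+290,y+232,ww,h)
m=((im[264:300,285:345]<66)).astype('uint8');ys,xs=np.nonzero(m);print('foot top row',ys.min()+264,[(r+264,xs[ys==r].min()+285,xs[ys==r].max()+285) for r in range(4,36,5) if (ys==r).any()])
a=onz(c,316,277,o['eef_pos'][2]-.0485);h=onz(c,x+290+ww/2-.5,y+232+ww*.96/2,.082);print(a,h,'tool mm',M.T@(h-a)*1000)
go([.577,-.0143,.165],96)"
```

```text
hole box 298 239 32 28
foot top row 270 [(273, np.int64(308), np.int64(325)), (278, np.int64(304), np.int64(328)), (283, np.int64(303), np.int64(329)), (288, np.int64(303), np.int64(330)), (293, np.int64(302), np.int64(330)), (298, np.int64(301), np.int64(332))]
[ 0.57777804 -0.01604303  0.12175699] [ 0.57567764 -0.01464972  0.082     ] tool mm [39.7572147  -1.60004997  1.9428651 ]
t 31.2 pos [ 0.5781 -0.0153  0.1703] yaw -84.1 q6 1.24 F [ 0.2 -0.3 -1.4] op 0.248 | shift [ 5.3 -1.1  1. ] turn -0.1 tilt [-1.e-04  0.e+00 -1.e+00]
```

```bash
python3 -m jog '[8,-1.3,1.2,0,0,18,-1.3,1.2,0,0,28,-1.3,1.2,0,0,36,-1.3,1.2,0,0,40,-1.3,1.2,0,0]'; python3 -m jog '[1,0,0,0,0,2,0,0,0,0,3,0,0,0,0,4,0,0,0,0,5,0,0,0,0]';python3 -c "
from h import *
go([.577,-.0145,.088],96)"
```

```text
time_s: 31.7
eef_pos: [0.5761, -0.0138, 0.1286]
eef_rot: [-0.036, -0.705, -0.036, 0.707]
wrist_force: [0.1, 0.2, -0.4]
opening: 0.244
time_s: 32.2
eef_pos: [0.577, -0.0141, 0.1255]
eef_rot: [0.036, 0.706, 0.036, -0.706]
wrist_force: [0.2, 0.1, -1.1]
opening: 0.247
t 32.2 pos [ 0.577  -0.0141  0.1255] yaw -84.1 q6 1.24 F [ 0.2  0.1 -1.1] op 0.247 | shift [37.5  0.4  0.1] turn -0.1 tilt [ 4.e-04 -1.e-04 -1.e+00]
```

```bash
python3 -m jog '[2,0,0,0,0,4,0,0,0,0,6,0,0,0,0,8,0,0,0,0,10,0,0,0,0]'; python3 -m jog '[2,0,0,0,0,4,0,0,0,0,6,0,0,0,0,8,0,0,0,0,10,0,0,0,0]';python3 -c "
from h import *
go([.577,-.0145,.088],96)"
```

```text
time_s: 32.7
eef_pos: [0.5769, -0.014, 0.1151]
eef_rot: [0.036, 0.706, 0.036, -0.706]
wrist_force: [0.2, -0.5, -1.0]
opening: 0.242
time_s: 33.2
eef_pos: [0.5769, -0.014, 0.1051]
eef_rot: [0.036, 0.706, 0.036, -0.706]
wrist_force: [0.0, 0.3, -0.9]
opening: 0.242
t 33.2 pos [ 0.5769 -0.014   0.1051] yaw -84.1 q6 1.24 F [ 0.   0.3 -0.9] op 0.242 | shift [17.1  0.5 -0.1] turn -0.1 tilt [ 1.e-04  0.e+00 -1.e+00]
```

```bash
python3 -m jog '[3,0,0,0,0,6,0,0,0,0,9,0,0,0,0,12,0,0,0,0,14,0,0,0,0]'; python3 -m jog '[1,0,0,0,0,2,0,0,0,0,3,0,0,0,0,3.5,0,0,0,0,3.5,0,0,0,0]';python3 -c "
from h import *
go([.577,-.0145,.088],96)"
```

```text
time_s: 33.7
eef_pos: [0.5769, -0.014, 0.091]
eef_rot: [0.036, 0.706, 0.036, -0.706]
wrist_force: [0.2, 0.3, -0.5]
opening: 0.245
time_s: 34.2
eef_pos: [0.577, -0.0141, 0.0886]
eef_rot: [0.036, 0.706, 0.036, -0.706]
wrist_force: [-2.8, 0.4, 4.8]
opening: 0.246
t 34.2 pos [ 0.577  -0.0141  0.0886] yaw -84.1 q6 1.24 F [-2.8  0.4  4.8] op 0.246 | shift [0.6 0.4 0. ] turn -0.1 tilt [ 2.e-04 -1.e-04 -1.e+00]
```

```bash
python3 -m jog '[0.5,0,0,0,0,1,0,0,0,0,1,0,0,0,50,1,0,0,0,50,1,0,0,0,50]'; python3 -m jog '[-10,0,0,0,50,-40,0,0,0,50,-80,0,0,0,50,-120,0,0,0,50,-150,0,0,0,50]'; python3 -m jog '[0,0,20,0,50,0,0,40,0,50,0,0,50,0,50,0,0,50,0,50,0,0,50,0,50]';python3 -m jog '[0,0,0,0,50,0,0,0,0,50,0,0,0,0,50,0,0,0,0,50,0,0,0,0,50]'; python3 -c "
from h import *
c=optics.get_calibration('wrist');a=snap('wrist','w12.png');b=snap('scene','scene1.png')
go([.577,-.0145,.088],96)
u,v=map(int,proj(c,[.577,-.0145,.09]));print(u,v,a.shape)
A=cv2.resize(a[max(0,v-90):v+90,u-100:u+100],(400,360));B=cv2.resize(b[225:325,150:370],(792,360))[:, :400]
S=cv2.resize(b[215:325,150:360],(400,210))
out=np.zeros((570,400,3),'uint8');out[:360]=A;out[360:]=S
cv2.imwrite('pics/final.png',cv2.cvtColor(out,cv2.COLOR_RGB2BGR))"
```

```text
time_s: 34.7
eef_pos: [0.5767, -0.014, 0.0866]
eef_rot: [-0.036, -0.706, -0.036, 0.706]
wrist_force: [-0.5, -0.8, -0.1]
opening: 0.499
time_s: 35.2
eef_pos: [0.5775, -0.0142, 0.2404]
eef_rot: [0.037, 0.707, 0.036, -0.705]
wrist_force: [0.9, 0.1, 0.5]
opening: 0.502
time_s: 35.7
eef_pos: [0.5276, -0.0193, 0.2371]
eef_rot: [0.036, 0.706, 0.036, -0.706]
wrist_force: [0.6, -0.0, -0.6]
opening: 0.499
time_s: 36.2
eef_pos: [0.5272, -0.0191, 0.2367]
eef_rot: [-0.036, -0.706, -0.036, 0.706]
wrist_force: [1.3, -0.2, -0.1]
opening: 0.495
t 36.3 pos [ 0.5271 -0.0191  0.2367] yaw -84.1 q6 1.21 F [ 0.   0.9 -0.4] op 0.499 | shift [148.7   0.5 -50.1] turn -0.1 tilt [-1.e-04  0.e+00 -1.e+00]
316 157 (480, 640, 3)
```

View pics/final.png

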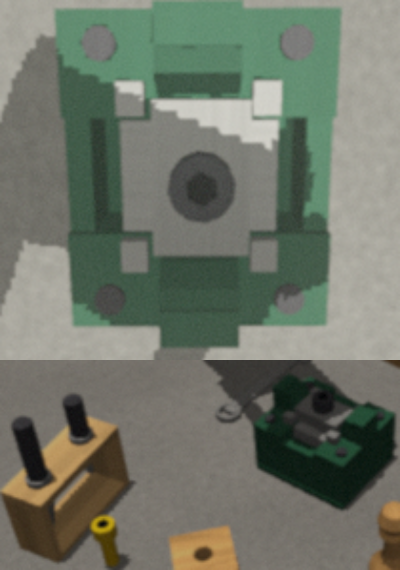

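The final picture shows the bolt head centred and flat on the plate (200,187), the plate square between the lugs, and the drift standing on its collar in the stand. The robot is clear of everything.

```bash
python3 -c "
from bench import hand_in
print(hand_in())"
```

```text
the job is handed in; nothing more can be done
None
```

The job is done and handed in at about 36 s. The jaw plate is in the recess, the slide hole is lined up with it, and the cap bolt is through both.

- **Plate:** I moved it to the bare half of the board, took it again by its long sides and set it in the recess. The last picture shows it lying square between the lugs.
- **Drift:** I pushed it down until its collar sat on the plate. The height held at 0.108 m while the force rose to 27 N. It is back on its collar in its own stand hole.
- **Bolt:** It went through plate and slide with no side force. The head touched down at TCP height 0.0886 m, against 0.0885 m expected, and the last picture shows it centred on the plate.
- **Other things:** I touched none of them. The final crops show the punch, pawn and yellow bolt in place; I did not check the others at the end.

Two readings disagreed a little. The drift seated about 2 mm lower than the grasp height implied, both in the plate and in the stand. The gripper also read about 2 mm narrower than expected on the bolt head. Neither showed any effect on the result.

I viewed 14 pictures, four over the budget of 10.

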